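# Lock the ingredient tank with the T-key

## Robot

A 6-joint arm with a two-finger parallel gripper is mounted at the origin on the work surface. World frame = base frame: x ahead of the robot, y to its left, z up, the work surface at z = 0. Lengths are in m, angles in degrees, forces in N, time in s.
With the tool pointing down it reaches from about 0.3 to 0.75 m from the base axis. Payload 8.5 kg.
Tool frame: the origin (TCP) lies between the finger pads; the fingertips stand 25 mm ahead of it and the grasp point (between the pads) lies 6 mm ahead of it; x points along the fingers, y is the direction in which the jaws open and shut, and the axes are right-handed (so a half turn about x gives the same grasp; the last joint's range is limited). The gripper opens to 85 mm and grips with 20 to 120 N. Pads are 22 mm wide; open, the fingers measure 114 mm over their backs; the gripper's body (76 mm by 85 mm) begins 54 mm behind the grasp point. The pads swing forward as they close: fully open they stand 13 mm farther back than shut.
Start: joints at [-12.336, 21.807, 74.336, -0, 83.858, -12.336], TCP at [0.55, 0, 0.256] pointing down, gripper open.
Joint ranges: [-178.18, 178.18], [-50.72, 133.34], [12.68, 142.11], [-81.47, 261.47], [9.98, 163.14], [-165.26, 165.26]. Speed limits (degrees/s): [136.94, 136.94, 180, 180, 180, 180].

## Interface

Orientations are given as a 3x3 rotation matrix whose columns are the frame's x, y, z axes.
In Python, from rig import sensors, get_image, workorder gives the robot as it stands.
- The arm moves only by the tool arm_command, never from a script. Its argument "plan" is a list that holds one entry, the list of rows, each a list of 6 numbers: the shift along the tool's x, y, z in units of 25 mm (1.0 is 25 mm), then the turn, a rotation vector about the tool's x, y, z in units of 6 degrees (1.0 is 6 degrees). In form: [[[dx, dy, dz, ax, ay, az], ...]]. A call has 1 to 10 rows; each row is the pose to reach, as a shift and turn from the pose commanded when the call began, along the tool's axes at that moment; what a row does not reach only later rows make up. A row lasts 1/10 s, in which the tool goes at most 50 mm and 8.59 degrees, less where a joint would pass 70% of its speed; a pose out of reach is approached as far as the arm can. A call with a gripper value outside its range is refused whole. "jaw" is the closure, from 0 (fully open) to 1 (shut), set as the call begins (left out, the last holds). The fingers move at their own pace and stop on an object; "newtons" is the grip in N (left out, the last holds). Time passes only in rows, so rows that repeat a pose let the fingers close. It gives the time, the measured TCP pose, the force and the opening at its end, in the units of the state.
- sensors.observe(): the state, without advancing time (a new reading comes with each control period).
- get_image(name): name is "scene" or "side" or "wrist"; returns a dict with "img" (400x640x3 uint8, red, green, blue), "fx", "fy", "cx", "cy" (pixels), "T" (4x4, takes a point from camera to world coordinates). Camera axes: x right, y up, looking along -z (the intrinsics and any distortion apply to the point x, -y, -z); pixel columns grow to the right and rows downward; lengths in m; the calibration is good to about 2 mm. A picture is of the moment at which its call begins. There is no depth.
- workorder.close_job(): hands the job in, once; it reports no verdict.
The state is a dict: "time_s": time; "q": joint angles; "qvel": joint speeds; "joint_efforts": joint torques, N m; "position": TCP position; "tool_rot": TCP orientation; "ft_force": force on the tool from outside, world axes, zero at the start; "wrist_torque": the same for the moment, N m; "grip_width": finger opening in m.
Only numpy, scipy, OpenCV 4.12 (cv2) and the standard library are available. Lean on these libraries where they do the work, as an engineer would, in place of code of your own. Each camera call takes 0.05 s, during which the arm holds its last target. There are 200 camera calls.

## Task

Take the T-handled key from the stand and lock the tank lid with it: with the key's blade in the keyhole, feel for the sprung rotor's slot by turning the key gently back and forth under light downward pressure, and when it engages push the key fully home. Only then turn it clockwise (seen from above) to its stop, and let go, leaving the key in the lock. Be gentle with the lock throughout, and leave the round-headed key in the stand and everything else where it is.

Things in the scene. Friction and masses are not known exactly. Their poses are not given: they have to be found in the camera images.
- key_handle (a point): Centre of the steel T-key's grip bar: 12 mm along x, 60 mm along y, 18 mm tall, z up. The key stands in one of the stand's holes. Below this point: stem of 14 mm diameter to 46 mm, collar of 32 mm from 46 to 50, round barrel of 22 mm from 50 to 72, then a flat blade 5 mm (x) by 22 mm (y), parallel to the bar, to its end at 84 mm. Mass about 200 g. A half turn gives the same key.
- key_collar (a point): Centre of the underside of the T-key's collar, 50 mm below key_handle, same axes. The collar comes to rest on the top of the lock housing when the key is fully home.
- lock_mouth (a point): Centre of the keyhole at the top face of the square dark lock housing (60 x 60 mm, 30 mm tall) on the tank's lid, 110 mm above the bench. z up; x points to the tank's hinges. Round bore of 24 mm with a 2 mm chamfer; 22 mm down sits the sprung rotor with the slot (see tank). With the blade in the slot, the key goes 12 mm deeper than resting on the rotor, until its collar lands on the housing.
- cam (a joint): How far the rotor is turned from unlocked, rad: 0 unlocked, growing clockwise seen from above, hard stop at 1.1 (locked). It cannot turn the other way from 0. It takes about 0.08 N m to turn and stays where it is left; over about 0.3 N m on the key, or a push over 25 N, strains the lock. It tells nothing of the direction of the slot.
- stand_top (a point): Centre of the top face of the fixed grey key stand (64 mm in x, 190 mm in y, 40 mm tall) with holes of 26 mm diameter at y = +50 and -50 mm, one key in each; their collars rest on its top, the blades 34 mm down in the holes.
- spare_head (a point): Centre of the 42 mm round head of the other key, standing in the other hole; to be left there.
- sieve_mid (a point): Steel test sieve ring, 110 mm diameter, 35 mm tall, lying on the tank's lid about 135 mm behind the lock; centre.
- jar_mid (a point): Jar, 52 mm diameter, 65 mm tall, on the bench between tank and stand; centre; a bystander.
- brush_mid (a point): Brush lying at the left of the bench; a bystander.
- key: The whole T-key: origin at the end of its blade, 84 mm below key_handle, same axes.
- tank: Fixed steel tank, 264 x 210 mm (x -60 to +204, y +-105), lid 80 mm high, with the lock; origin on the bench under the keyhole, axes as lock_mouth. The rotor gives way up to 8 mm when pressed (1.2 N, then 1.2 N more per mm, then hard). Its slot, 8.5 x 25.5 mm, lies at an unknown angle up to 0.5 rad either side of the y axis. When the blade meets it the rotor springs up and the push falls away.
There are look-alikes about, which are no part of the job. Leave any green or red look-alike of the key alone.

How it is judged:
By the outcome, as a careful person would: the job done as asked, in the order asked, and still so for the second after the job is handed in, with the robot touching nothing.
It also fails if it takes over 67 s, if anything falls off the work surface, if the arm or the gripper's body presses on something with over 40 N, if the wrist force passes 120 N, or if a joint passes its speed limit or range.

## Working session

There is one attempt and no reset: what is moved stays moved. The work goes in short steps, Python scripts to look and compute and a tool call to move; the robot and the scene stay as the last step left them, time stands still between calls to the robot, and variables do not carry over. Pictures are saved under pics/ and viewed, about 8 in all and at most 12, crops included, and the job is handed in when it is done.

Besides the shell and the picture viewer there is one more tool, called after "Call:" as name([rows], argument=value, ...), one row to a line, values as JSON. arm_command: Moves the arm, as the interface text tells. Its arguments: {"type":"object","properties":{"plan":{"type":"array","items":{"type":"array","items":{"type":"array","items":{"type":"number"}}}},"jaw":{"type":"number"},"newtons":{"type":"number"}},"required":["plan"]}

```bash
mkdir -p pics
cat > h.py <<'E'
import numpy as np, cv2
from rig import sensors, get_image, workorder
def snap(n,f=None):
    d=get_image(n); 
    if f: cv2.imwrite('pics/'+f,d['img'][:,:,::-1])
    return d
def ray(d,u,v):
    p=np.array([(u-d['cx'])/d['fx'],-(v-d['cy'])/d['fy'],-1.0]); T=np.array(d['T'])
    return T[:3,3],T[:3,:3]@p
def onz(d,u,v,z):
    o,r=ray(d,u,v); return o+r*(z-o[2])/r[2]
def proj(d,P):
    T=np.array(d['T']); p=T[:3,:3].T@(np.array(P)-T[:3,3]); return d['cx']+d['fx']*p[0]/-p[2], d['cy']-d['fy']*p[1]/-p[2]
E
ls
python3 - <<'E'
from h import *
a=snap('scene','s1.png'); b=snap('side','d1.png')
for d in (a,b): print({k:d[k] for k in d if k!='img'})
print(sensors.observe())
E
```

```text
h.py
pics
{'fx': 431.60402103921285, 'fy': 431.60402103921285, 'cx': 322.25468907575294, 'cy': 198.43714987443505, 'T': array([[-0.24464137, -0.66384316,  0.70672686,  1.4689003 ],
       [ 0.96958365, -0.16175587,  0.18369154,  0.31245234],
       [-0.00762515,  0.73016936,  0.68322366,  0.98097874],
       [ 0.        ,  0.        ,  0.        ,  1.        ]])}
{'fx': 430.51914294130506, 'fy': 430.51914294130506, 'cx': 321.63564654748706, 'cy': 199.04954236401525, 'T': array([[ 0.91471249,  0.28207499, -0.28936958,  0.23063742],
       [-0.4035547 ,  0.67498693, -0.61768621, -0.61521789],
       [ 0.02108685,  0.68178174,  0.73125166,  0.88788582],
       [ 0.        ,  0.        ,  0.        ,  1.        ]])}
{'time_s': 0.1, 'q': array([-1.23375673e+01,  2.18368497e+01,  7.43782102e+01, -1.31952653e-03,
        8.38597251e+01, -1.23385285e+01]), 'qvel': array([-0.12418166,  0.00787783, -0.08346601, -0.03857689, -0.03755325,
        0.07303035]), 'joint_efforts': array([ 3.76895419e-03, -4.49219084e+01, -2.31655884e+01, -2.33104493e-04,
        3.63802450e-03,  7.57992581e-06]), 'position': array([5.49768250e-01, 2.57595368e-05, 2.55789088e-01]), 'tool_rot': array([[-1.27999312e-03,  9.99999181e-01,  1.90897893e-05],
       [ 2.56523642e-04,  1.94181531e-05, -9.99999967e-01],
       [-9.99999148e-01, -1.27998818e-03, -2.56548287e-04]]), 'ft_force': array([0.51236046, 0.45315291, 0.32149075]), 'wrist_torque': array([ 0.04221944, -0.01487234,  0.0269676 ]), 'grip_width': 0.0852300910583825}
```

View images.

View pics/s1.png

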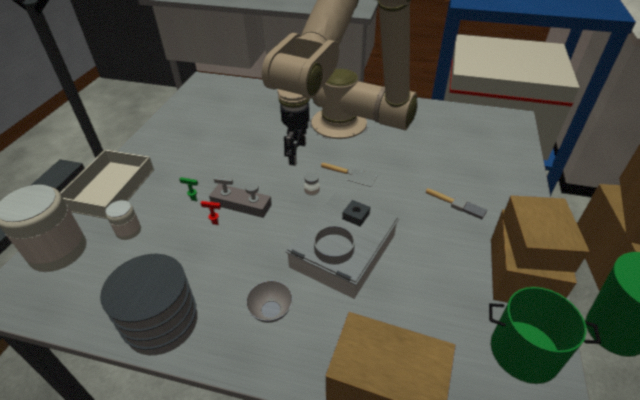

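View pics/d1.png

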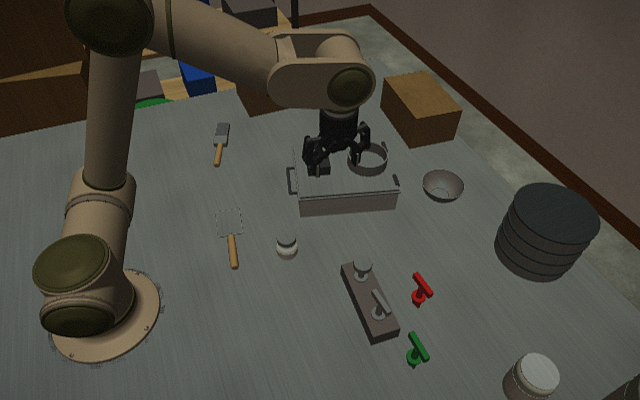

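Scene view: T-key grip near (223,184), round key (252,192), lock (356,211), jar (312,184), red/green look-alikes outside the stand. Side view: T-key at (381,303), round key (362,268). Lock is hidden by the gripper there.

Run:
```python
from h import *
a=snap('scene'); b=snap('side')
print('key',onz(a,223,182,.095),onz(b,381,302,.095))
print('spare',onz(a,252,190,.09),onz(b,362,266,.09))
print('lock',onz(a,357,209,.11)); print('jar',onz(a,312,178,.065),onz(b,287,241,.065))
print('sieve',onz(a,334,243,.1))
o=[cv2.resize(a['img'][155:305,170:420],None,fx=2.6,fy=2.6,interpolation=3)]
o.append(cv2.resize(b['img'][240:360,320:450],(300,277),interpolation=3))
h=np.zeros((390,950,3),np.uint8);h[:390,:650]=o[0];h[:277,650:]=o[1]
cv2.imwrite('pics/c1.png',cv2.resize(h[:,:,::-1],(800,328)))
```

```text
key [ 0.55298512 -0.24709237  0.095     ] [ 0.54022644 -0.25885593  0.095     ]
spare [ 0.56167765 -0.14748028  0.09      ] [ 0.54706483 -0.16160595  0.09      ]
lock [0.58741167 0.18624594 0.11      ]
jar [0.43443792 0.0096237  0.065     ] [ 0.42446806 -0.01365488  0.065     ]
sieve [0.72024794 0.14921229 0.1       ]
```

View pics/c1.png

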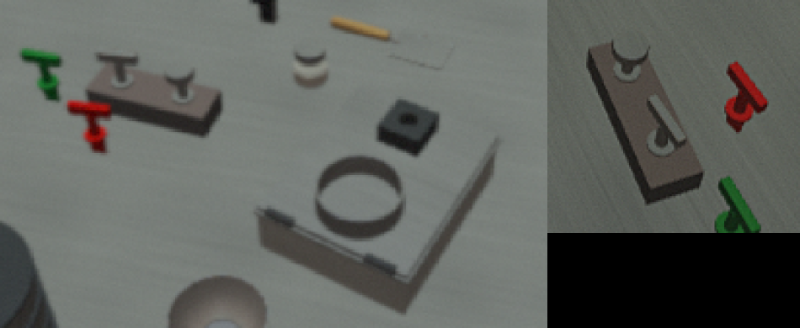

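Call:
arm_command([
  [[0,0,2,0,0,0],[0,0,4,0,0,0],[0,0,6,0,0,0],[0,0,8,0,0,0],[0,0,10,0,0,0],[0,0,10,0,0,0],[0,0,10,0,0,0]],
])

```text
time_s: 0.9
position: [0.5497, -0.2509, 0.2557]
tool_rot: [[-0.001, 1.0, -0.002], [0.001, -0.002, -1.0], [-1.0, -0.001, -0.001]]
ft_force: [0.6, 0.5, 0.4]
grip_width: 0.0853
```

Run:
```python
from h import *
w=snap('wrist','w1.png'); print(w['T'],w['fx'],w['cx'],w['cy']); print(sensors.observe()['position'],sensors.observe()['q'])
b=snap('side','d2.png')
cv2.imwrite('pics/c2.png',np.vstack([w['img'],cv2.resize(b['img'][100:260,220:476],(640,400))])[:,:,::-1][::1,::1][:600] if 0 else cv2.resize(np.hstack([w['img'],cv2.resize(b['img'][110:260,250:490],(640,400),interpolation=3)]),(800,250))[:,:,::-1])
```

```text
[[ 9.99998168e-01  1.54771350e-04  1.90814815e-03  5.49393114e-01]
 [-7.45416701e-04  9.49544895e-01  3.13630254e-01 -1.70780262e-01]
 [-1.76333136e-03 -3.13631101e-01  9.49543271e-01  3.73162209e-01]
 [ 0.00000000e+00  0.00000000e+00  0.00000000e+00  1.00000000e+00]] 330.75841971221155 319.8861380249301 196.63553236079704
[ 0.5498613  -0.24970018  0.25601328] [-3.56495542e+01  2.73474051e+01  6.52280476e+01  1.67350445e-02
  8.74751759e+01 -3.56350219e+01]
```

View pics/w1.png

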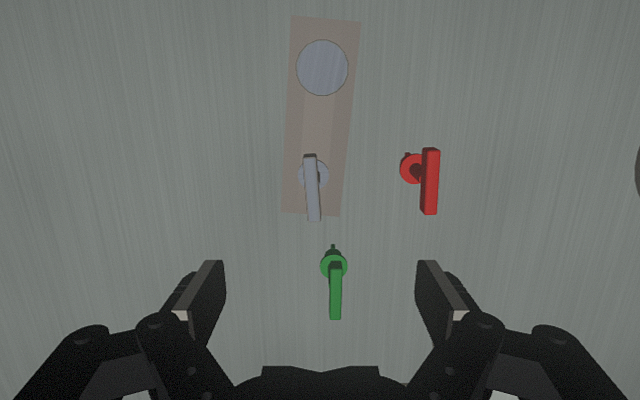

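Run:
```python
from h import *
w=snap('wrist'); im=w['img'].astype(int)
c=im[140:235,285:340]; hsv=cv2.cvtColor(w['img'],cv2.COLOR_RGB2HSV)
print(im[190,312],im[175,322],im[200,330],im[200,270],im[156,309])
# bar: bright bluish-grey within stand region
for v in range(146,232,4): print(v,' '.join('%3d'%(im[v,u,2]-im[v,u,0]) for u in range(294,334,2)),'|',im[v,308:316:2].sum(1)//3)
o=cv2.resize(w['img'][140:235,280:345],None,fx=6,fy=6,interpolation=2); cv2.imwrite('pics/c3.png',o[:,:,::-1])
for p in [(309,155),(315,220)]: print(onz(w,*p,.099))
print(onz(w,322,67,.09),onz(w,312,187,.099))
```

```text
[124 129 137] [119 125 134] [122 116 111] [116 124 118] [63 65 61]
146  -9 -10 -10  -8 -13 -12 -10 -10 -10 -13 -12 -13 -11 -13 -12 -12 -13 -12 -14 -11 | [123 122 123 123]
150 -11 -11 -10 -13 -12 -13 -15 -11 -12 -11 -12 -10 -10 -11 -13 -13 -14 -12 -10 -12 | [123 124 125 122]
154 -10 -11 -12 -12 -12 -12 -13 -10 -14 -12 -12 -11 -12 -10 -14 -12 -12 -12 -10 -11 | [128 130 129 128]
158 -11 -11 -11 -10 -10  -3  -5  -2  -6  -3  -5 -11 -13 -12 -13 -11 -11 -10 -10 -10 | [59 56 63 58]
162 -11 -12 -13 -13  -9  13  12  11  14  12   4   4   2 -12 -13 -12 -13  -8 -11 -14 | [128 132 130 118]
166 -11 -11 -10 -10   0   9  12  11  11  14   9  -4  10  12  14   4 -13 -11 -10  -9 | [131 131 129 122]
170 -12 -13  -3  13   8   3  14  14  12  12  10  -6  13  12  10  12  11 -14 -13 -10 | [127 128 128 125]
174 -12 -13  10  12   8  -4  15  13  15  13  13  -5  -4  12  10  11  14  -2 -12 -14 | [129 133 132 126]
178 -12 -14  12  12  13  -5  13  13  11  12  12  -6  -3  14  12  11  12  -1 -11  -9 | [130 131 131 127]
182 -13 -10  -3  13  13  -6  11  13  14  12  12  -1  -7  12  12  13  11 -14 -12 -11 | [128 129 130 12
[... 702 characters left out ...]
 -13 -11 | [126 128 126 128]
214  -7 -11 -10 -15 -12 -14 -11   7  13  12  10   8   0  -7 -12 -11 -10 -12  -9 -13 | [127 128 129 131]
218   1   1   2   0   0   3   0   3  13  10  10   9   5  -5   2   3   4   1   2   2 | [124 129 126 131]
222   2   1   3   2   2   3   2   0  17  13  12  10   7  -1   4   1   1   1   3   1 | [119 130 131 129]
226   1  -1   0   2   1   1   2   4   1   2   2   0   2   0   5   3   2   1   2   3 | [125 125 124 128]
230   0   2   0   0  -1   1   1   1   3   1   1   2   2   1   2   3   3   1   1   1 | [125 128 125 126]
[ 0.54008174 -0.22298373  0.099     ]
[ 0.54496634 -0.28184607  0.099     ]
[ 0.55076471 -0.15356325  0.09      ] [ 0.54244789 -0.25101523  0.099     ]
```

View pics/c3.png

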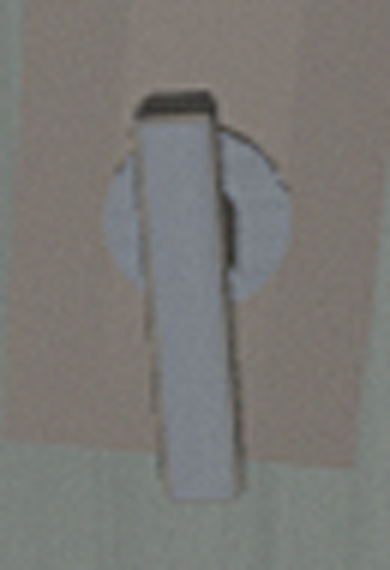

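Run:
```python
from h import *
w=snap('wrist')
a,b=onz(w,309.4,159.5,.099),onz(w,314.3,223,.099)
c=(a+b)/2; d=a-b; print(c,np.linalg.norm(d),'yaw',np.degrees(np.arctan2(-d[0],d[1])))
print('collar',onz(w,313.1,176,.044))
```

```text
[ 0.54249366 -0.25558075  0.099     ] 0.0581093589307287 yaw 3.9278553430135337
collar [ 0.54239151 -0.25543618  0.044     ]
```

Call:
arm_command([
  [[0,-0.3,0.22,-0.67,0,0],[1.5,-0.3,0.22,-0.67,0,0],[3,-0.3,0.22,-0.67,0,0],[4.5,-0.3,0.22,-0.67,0,0],[5.5,-0.3,0.22,-0.67,0,0],[6.1,-0.3,0.22,-0.67,0,0],[6.4,-0.3,0.22,-0.67,0,0],[6.4,-0.3,0.22,-0.67,0,0]],
], jaw=0.5, newtons=40)

```text
time_s: 1.9
position: [0.5425, -0.2547, 0.096]
tool_rot: [[-0.001, 0.997, 0.071], [0.001, 0.071, -0.997], [-1.0, -0.001, -0.001]]
ft_force: [0.2, 1.0, 0.1]
grip_width: 0.0432
```

Call:
arm_command([
  [[0,0,0,0,0,0],[0,0,0,0,0,0],[0,0,0,0,0,0],[0,0,0,0,0,0],[0,0,0,0,0,0],[0,0,0,0,0,0]],
], jaw=1, newtons=60)

```text
time_s: 2.5
position: [0.5427, -0.2557, 0.0975]
tool_rot: [[0.001, 0.998, 0.07], [-0.001, 0.07, -0.998], [-1.0, 0.001, 0.001]]
ft_force: [-1.9, 1.8, 6.3]
grip_width: 0.0107
```

Call:
arm_command([
  [[-0.2,0,0,0,0,0],[-0.8,0,0,0,0,0],[-1.6,0,0,0,0,0],[-2.8,0,0,0,0,0],[-4.2,0,0,0,0,0],[-5.8,0,0,0,0,0],[-7,0,0,0,0,0],[-8,0,0,0,0,0],[-8,0,0,0,0,0]],
])

```text
time_s: 3.4
position: [0.543, -0.2559, 0.2999]
tool_rot: [[0.005, 0.998, 0.07], [-0.004, 0.07, -0.998], [-1.0, 0.005, 0.004]]
ft_force: [-0.7, -0.4, -1.6]
grip_width: 0.0109
```

Call:
arm_command([
  [[0,0.2,-1,0,0,0],[0,0.5,-2.7,0,0,0],[0,0.8,-4.5,0,0,0],[0,1.1,-6.3,0,0,0],[0,1.4,-8.1,0,0,0],[0,1.7,-9.9,0,0,0],[0,2,-11.7,0,0,0],[0,2.25,-13.3,0,0,0],[0,2.25,-13.3,0,0,0],[0,2.25,-13.3,0,0,0]],
])

```text
time_s: 4.4
position: [0.5749, 0.0808, 0.2948]
tool_rot: [[-0.003, 0.997, 0.072], [-0.0, 0.072, -0.997], [-1.0, -0.003, -0.0]]
ft_force: [-0.0, 0.4, -2.0]
grip_width: 0.0111
```

Run:
```python
from h import *
w=snap('wrist','w2.png'); s=sensors.observe(); print(s['position'],s['tool_rot'],s['ft_force'],s['q'],s['grip_width']); np.save('w2T.npy',w['T'])
```

```text
[0.57500758 0.07985091 0.29508405] [[-2.07668964e-03  9.97528962e-01  7.02257645e-02]
 [-2.01521740e-04  7.02254971e-02 -9.97531122e-01]
 [-9.99997823e-01 -2.08571457e-03  5.51872091e-05]] [ 0.02917167  0.10392954 -2.59337192] [-3.76353554e+00  2.36880838e+01  6.49062836e+01 -1.93383583e-02
  9.15236037e+01 -7.79098101e+00] 0.010723088820230223
```

View pics/w2.png

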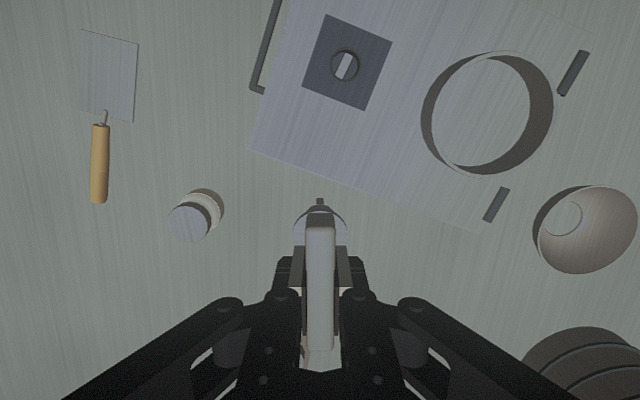

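Wrist view: dark lock housing with corners about (324,14),(392,42),(363,110),(302,83), bore at (345,65). The key is held upright in the jaws.

Run:
```python
from h import *
w=snap('wrist'); g=cv2.cvtColor(w['img'],cv2.COLOR_RGB2GRAY)
m=(cv2.GaussianBlur(g,(3,3),0)<85).astype(np.uint8); m[:, :285]=0; m[125:]=0; m[:,410:]=0
cs,_=cv2.findContours(m,cv2.RETR_CCOMP,2); cs=sorted(cs,key=cv2.contourArea)[::-1]
r=cv2.minAreaRect(cs[0]); print(r)
hull=cv2.convexHull(cs[0]); q=cv2.approxPolyDP(hull,6,True)[:,0]; print(q)
P=np.array([onz(w,*p,.11)[:2] for p in q]); print(P,P.mean(0))
for i in range(len(P)): e=P[(i+1)%len(P)]-P[i]; print(np.linalg.norm(e),np.degrees(np.arctan2(e[1],e[0])))
o=cv2.resize(w['img'][5:120,290:405],None,fx=5,fy=5,interpolation=2); cv2.imwrite('pics/c4.png',o[:,:,::-1])
```

```text
((344.41375732421875, 60.96550750732422), (70.93562316894531, 75.02091217041016), 21.801406860351562)
[[325  14]
 [390  41]
 [363 108]
 [302  84]]
[[0.56826799 0.21641653]
 [0.62380047 0.20028187]
 [0.60743836 0.14497074]
 [0.55252006 0.16118753]] [0.58800672 0.18071417]
0.057828911818525994 -16.200940450276367
0.057680493011008846 -106.47923706555315
0.0572625877570535 163.54869311066923
0.057430307660441396 74.08509575743044
```

View pics/c4.png

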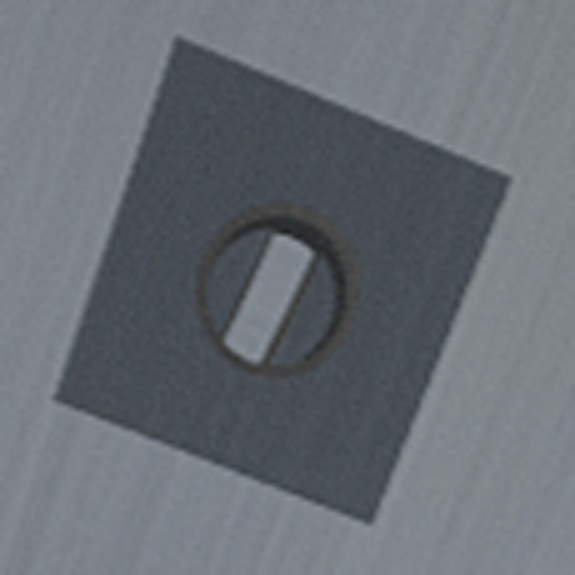

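Run:
```python
from h import *
w=snap('wrist')
print('bore',onz(w,345.6,63.4,.11))
f=lambda x,y:(290+x/5,5+y/5)
for e in [((270,235),(222,345)),((318,255),(265,362))]:
    a,b=[onz(w,*f(*p),.086) for p in e]; d=a-b; print(np.linalg.norm(d),np.degrees(np.arctan2(d[1],d[0])),(a+b)[:2]/2)
s=sensors.observe(); R=np.array(s['tool_rot']); p=s['position']
for n,v in dict(tipF=(.09,0,-.011),tipB=(.09,0,.011),barF=(-.003,0,-.03),barB=(-.003,0,.03),colF=(.052,0,-.016),colL=(.056,.016,0)).items(): print(n,np.round(proj(w,p+R@np.array(v)),1))
o=cv2.resize(w['img'][185:365,270:370],None,fx=4,fy=4,interpolation=2)[:600]; o=cv2.resize(w['img'][190:290,270:370],None,fx=6,fy=6,interpolation=2); cv2.imwrite('pics/c5.png',o[:,:,::-1])
```

```text
bore [0.5888982  0.17984727 0.11      ]
0.020581174381221465 69.74668513054458 [0.58453664 0.18130932]
0.020569884376465883 67.27301990539972 [0.59317094 0.17874821]
tipF [321.1 197.9]
tipB [321.  228.5]
barF [321.8 228.7]
barB [321.3 356.2]
colF [321.3 211.3]
colL [349.1 235. ]
```

View pics/c5.png

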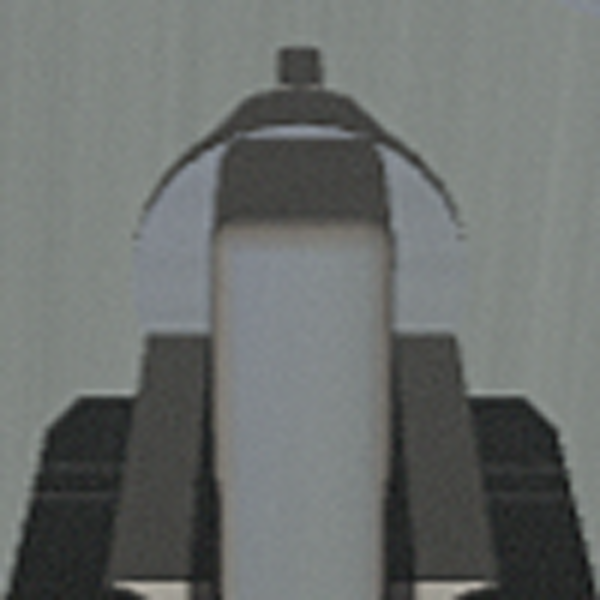

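Call:
arm_command([
  [[0,0.4,-1.5,0.8,0,0],[0,0.6,-3,1.6,0,0],[0,0.84,-3.96,2.42,0,0],[1,0.84,-3.96,2.42,0,0],[2,0.84,-3.96,2.42,0,0],[2.7,0.84,-3.96,2.42,0,0],[3,0.84,-3.96,2.42,0,0],[3,0.84,-3.96,2.42,0,0],[3,0.84,-3.96,2.42,0,0]],
])

```text
time_s: 5.45
position: [0.5898, 0.1798, 0.2223]
tool_rot: [[0.002, 0.983, -0.183], [0.0, -0.183, -0.983], [-1.0, 0.001, -0.0]]
ft_force: [-0.3, -0.3, -1.5]
grip_width: 0.011
```

Run:
```python
from h import *
w=snap('wrist'); s=sensors.observe(); print(s['position'],s['tool_rot'],s['ft_force'],s['wrist_torque'],s['q'])
R=np.array(s['tool_rot']); p=s['position']
print(proj(w,p+R@np.array([.09,0,-.011])), proj(w,[.589,.18,.11]), proj(w,p+R@np.array([.056,.016,0])))
for q in [(.589,.204),(.589+.0234,.1715+.0)]: pass
o=cv2.resize(w['img'][110:290,220:420],None,fx=4,fy=3.3,interpolation=2); cv2.imwrite('pics/c6.png',o[:,:,::-1])
```

```text
[0.58982094 0.18002557 0.22248227] [[ 2.08311730e-03  9.83149901e-01 -1.82789314e-01]
 [ 2.13193063e-04 -1.82790143e-01 -9.83151930e-01]
 [-9.99997808e-01  2.00905138e-03 -5.90374049e-04]] [-0.28367792  0.73017406 -1.99790776] [ 0.03169471 -0.00850471  0.02956872] [ 5.98935637e+00  2.98724236e+01  6.64249469e+01 -3.07363258e-04
  8.35826525e+01  1.65216981e+01]
(np.float64(320.73732581503293), np.float64(196.97346482968427)) (np.float64(319.2881246280477), np.float64(201.823915374864)) (np.float64(348.67631975803636), np.float64(233.9664082733732))
```

View pics/c6.png

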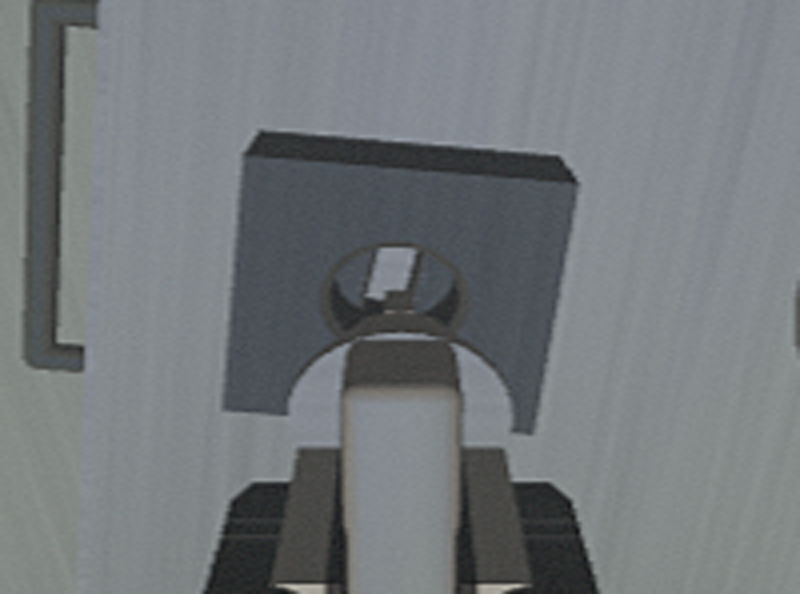

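Call:
arm_command([
  [[0.4,-0.025,0,0,0,0],[0.7,-0.025,0,0,0,0],[0.9,-0.025,0,0,0,0],[1.05,-0.025,0,0,0,0],[1.2,-0.025,0,0,0,0],[1.2,-0.025,0,0,0,0]],
])

```text
time_s: 6.1
position: [0.5886, 0.1805, 0.1908]
tool_rot: [[-0.001, 0.983, -0.182], [-0.0, -0.182, -0.983], [-1.0, -0.001, 0.0]]
ft_force: [-0.8, -0.4, -1.9]
grip_width: 0.0108
```

Call:
arm_command([
  [[0.1,0,0,0,0,0],[0.2,0,0,0,0,0],[0.3,0,0,0,0,0],[0.4,0,0,0,0,0],[0.4,0,0,0,0,0]],
])

```text
time_s: 6.6
position: [0.5886, 0.1805, 0.1809]
tool_rot: [[-0.001, 0.983, -0.182], [0.0, -0.182, -0.983], [-1.0, -0.001, 0.0]]
ft_force: [-0.5, -0.7, -2.1]
grip_width: 0.0113
```

Call:
arm_command([
  [[0.04,0,0,0,0,0],[0.08,0,0,0,0,0],[0.12,0,0,0,0,0],[0.12,0,0,0,0,0],[0.12,0,0,0,0,0]],
])

```text
time_s: 7.1
position: [0.5888, 0.1804, 0.1783]
tool_rot: [[0.0, 0.983, -0.182], [-0.0, -0.182, -0.983], [-1.0, 0.0, 0.0]]
ft_force: [1.7, -0.1, -3.0]
grip_width: 0.011
```

Call:
arm_command([
  [[0.04,0,0,0,0,0],[0.08,0,0,0,0,0],[0.08,0,0,0,0,0],[0.08,0,0,0,0,0]],
])

```text
time_s: 7.5
position: [0.5888, 0.1805, 0.1765]
tool_rot: [[0.001, 0.983, -0.182], [0.0, -0.182, -0.983], [-1.0, 0.001, -0.0]]
ft_force: [0.3, -0.5, -0.6]
grip_width: 0.0111
```

Call:
arm_command([
  [[0.03,0,0,0,0,0],[0.06,0,0,0,0,0],[0.06,0,0,0,0,0],[0.06,0,0,0,0,0]],
])

```text
time_s: 7.9
position: [0.5888, 0.1805, 0.1749]
tool_rot: [[0.0, 0.983, -0.182], [0.0, -0.182, -0.983], [-1.0, 0.0, -0.0]]
ft_force: [1.1, -1.2, 1.2]
grip_width: 0.011
```

```bash
cat > f.py <<'E'
from h import *
F=[];M=[]
for i in range(3):
    get_image('wrist'); s=sensors.observe(); F.append(s['ft_force']);M.append(s['wrist_torque'])
R=np.array(s['tool_rot'])
print(s['time_s'],s['position'],'F',np.mean(F,0).round(2),'M',np.mean(M,0).round(3),'bardir',np.degrees(np.arctan2(-R[1,2],-R[0,2])).round(2))
E
python3 f.py
```

```text
8.05 [0.58876517 0.18045615 0.17487657] F [ 1.31 -0.07  0.29] M [-0.043 -0.319 -0.065] bardir 79.5
```

Contact with the sprung rotor at about 3 N, not engaged. Now I'll turn gently and feel.

Call:
arm_command([
  [[0,0,0,0.2,0,0],[0,0,0,0.4,0,0],[0,0,0,0.6,0,0],[0,0,0,0.6,0,0],[0,0,0,0.6,0,0]],
])

```text
time_s: 8.55
position: [0.5885, 0.1805, 0.1746]
tool_rot: [[-0.001, 0.97, -0.243], [-0.0, -0.243, -0.97], [-1.0, -0.001, 0.0]]
ft_force: [1.0, 0.2, -2.9]
grip_width: 0.0109
```

```bash
python3 f.py
```

```text
8.7 [0.58853659 0.18047632 0.17466067] F [ 0.33 -0.35 -2.43] M [-0.066 -0.113 -0.019] bardir 75.91
```

Call:
arm_command([
  [[0,0,0,0.2,0,0],[0,0,0,0.4,0,0],[0,0,0,0.6,0,0],[0,0,0,0.6,0,0],[0,0,0,0.6,0,0]],
])

```text
time_s: 9.2
position: [0.5886, 0.1805, 0.1748]
tool_rot: [[-0.0, 0.953, -0.304], [0.0, -0.304, -0.953], [-1.0, -0.0, 0.0]]
ft_force: [0.4, -0.4, -1.2]
grip_width: 0.0111
```

```bash
python3 f.py
```

```text
9.35 [0.58868413 0.18046753 0.17485385] F [-0.36  0.56 -2.21] M [-0.05   0.009  0.019] bardir 72.31
```

The push fell away at 75.9° (3 N to 0): engaged. I'll centre in the slot and push home.

Call:
arm_command([
  [[0,0,0,0.25,0,0],[0,0,0,0.5,0,0],[0.06,0,0,0.5,0,0],[0.12,0,0,0.5,0,0],[0.18,0,0,0.5,0,0],[0.24,0,0,0.5,0,0],[0.24,0,0,0.5,0,0]],
])

```text
time_s: 10.05
position: [0.5886, 0.1805, 0.1685]
tool_rot: [[-0.001, 0.935, -0.353], [-0.0, -0.353, -0.935], [-1.0, -0.0, 0.0]]
ft_force: [0.1, 0.5, -1.7]
grip_width: 0.0112
```

```bash
python3 f.py
```

```text
10.2 [0.58869728 0.18046423 0.1688694 ] F [ 0.06 -0.08 -1.6 ] M [ 0.01   0.016 -0.039] bardir 69.3
```

Going deeper freely. Next, small steps until the collar lands.

Call:
arm_command([
  [[0.02,0,0,0,0,0],[0.04,0,0,0,0,0],[0.06,0,0,0,0,0],[0.06,0,0,0,0,0],[0.06,0,0,0,0,0]],
])

```text
time_s: 10.7
position: [0.5887, 0.1805, 0.1675]
tool_rot: [[0.0, 0.935, -0.353], [-0.0, -0.353, -0.935], [-1.0, 0.0, -0.0]]
ft_force: [-0.3, 0.5, 0.1]
grip_width: 0.0113
```

```bash
python3 f.py
```

```text
10.85 [0.58869592 0.18047885 0.16754428] F [-0.9 -0.   0.8] M [-0.015  0.146 -0.026] bardir 69.3
```

Call:
arm_command([
  [[0.01,0,0,0,0,0],[0.02,0,0,0,0,0],[0.02,0,0,0,0,0],[0.02,0,0,0,0,0]],
])

```text
time_s: 11.25
position: [0.5887, 0.1805, 0.1675]
tool_rot: [[0.001, 0.935, -0.353], [0.0, -0.353, -0.935], [-1.0, 0.001, -0.0]]
ft_force: [-1.7, -0.6, 5.1]
grip_width: 0.0107
```

```bash
python3 f.py
```

```text
11.4 [0.58871253 0.18050899 0.16747457] F [-2.33 -0.48  6.07] M [-0.061  0.422 -0.011] bardir 69.3
```

Collar landed: z holds at 0.1675 and force has risen to about 8 N. I'll ease the pressure, then turn clockwise in stages while watching the torque.

Call:
arm_command([
  [[-0.02,0,0,0,0,0],[-0.02,0,0,0.4,0,0],[-0.02,0,0,0.8,0,0],[-0.02,0,0,1.2,0,0],[-0.02,0,0,1.6,0,0],[-0.02,0,0,2,0,0],[-0.02,0,0,2.4,0,0],[-0.02,0,0,2.4,0,0],[-0.02,0,0,2.4,0,0]],
])

```text
time_s: 12.3
position: [0.5889, 0.1807, 0.1675]
tool_rot: [[0.001, 0.819, -0.574], [0.0, -0.574, -0.819], [-1.0, 0.0, -0.001]]
ft_force: [0.4, 1.8, 2.6]
grip_width: 0.011
```

```bash
python3 f.py
```

```text
12.45 [0.58891074 0.18064319 0.16753158] F [0.11 2.18 3.35] M [ 0.352 -0.107  0.05 ] bardir 54.94
```

Call:
arm_command([
  [[0,0,0,0.5,0,0],[0,0,0,1,0,0],[0,0,0,1.5,0,0],[0,0,0,2,0,0],[0,0,0,2.5,0,0],[0,0,0,3,0,0],[0,0,0,3.5,0,0],[0,0,0,4,0,0],[0,0,0,4.5,0,0],[0,0,0,4.5,0,0]],
])

```text
time_s: 13.45
position: [0.5888, 0.1806, 0.1675]
tool_rot: [[0.0, 0.468, -0.884], [0.0, -0.884, -0.468], [-1.0, -0.0, -0.001]]
ft_force: [0.1, 2.4, 4.1]
grip_width: 0.0112
```

```bash
python3 f.py
```

```text
13.6 [0.58872686 0.18062839 0.16752596] F [-0.14  2.89  5.09] M [0.528 0.055 0.019] bardir 27.98
```

Call:
arm_command([
  [[0,0,0,0.4,0,0],[0,0,0,0.8,0,0],[0,0,0,1.2,0,0],[0,0,0,1.6,0,0],[0,0,0,2,0,0],[0,0,0,2.4,0,0],[0,0,0,2.4,0,0],[0,0,0,2.4,0,0]],
])

```text
time_s: 14.4
position: [0.5887, 0.1807, 0.1675]
tool_rot: [[0.0, 0.235, -0.972], [0.0, -0.972, -0.235], [-1.0, -0.0, -0.0]]
ft_force: [0.3, 3.4, 5.0]
grip_width: 0.0112
```

```bash
python3 f.py
```

```text
14.55 [0.58872049 0.18067073 0.16754311] F [-0.25  3.35  4.88] M [0.62  0.092 0.03 ] bardir 13.6
```

Call:
arm_command([
  [[0,0,0,0.25,0,0],[0,0,0,0.5,0,0],[0,0,0,0.75,0,0],[0,0,0,1,0,0],[0,0,0,1.25,0,0],[0,0,0,1.25,0,0]],
])

```text
time_s: 15.15
position: [0.5887, 0.1807, 0.1675]
tool_rot: [[0.0, 0.106, -0.994], [0.0, -0.994, -0.106], [-1.0, -0.0, -0.0]]
ft_force: [-0.4, 3.6, 5.5]
grip_width: 0.0112
```

```bash
python3 f.py
```

```text
15.3 [0.58871768 0.18066924 0.16753662] F [0.15 3.35 4.77] M [0.628 0.092 0.076] bardir 6.1
```

Call:
arm_command([
  [[0,0,0,0.15,0,0],[0,0,0,0.3,0,0],[0,0,0,0.5,0,0],[0,0,0,0.5,0,0]],
])

```text
time_s: 15.7
position: [0.5887, 0.1807, 0.1675]
tool_rot: [[0.0, 0.054, -0.999], [0.0, -0.999, -0.054], [-1.0, -0.0, -0.0]]
ft_force: [-0.1, 2.9, 4.2]
grip_width: 0.0109
```

```bash
python3 f.py
```

```text
15.85 [0.58870638 0.18067856 0.16752887] F [-0.29  3.5   5.11] M [0.658 0.065 0.077] bardir 3.11
```

Call:
arm_command([
  [[0,0,0,0.15,0,0],[0,0,0,0.3,0,0],[0,0,0,0.3,0,0]],
])

```text
time_s: 16.15
position: [0.5887, 0.1807, 0.1676]
tool_rot: [[0.0, 0.022, -1.0], [0.001, -1.0, -0.022], [-1.0, -0.001, -0.0]]
ft_force: [0.9, 3.5, 5.0]
grip_width: 0.0113
```

```bash
python3 f.py
```

```text
16.3 [0.58872715 0.18071067 0.16750998] F [0.15 3.78 4.98] M [0.673 0.08  0.07 ] bardir 1.31
```

Call:
arm_command([
  [[0,0,0,0.1,0,0],[0,0,0,0.2,0,0],[0,0,0,0.2,0,0]],
])

```text
time_s: 16.6
position: [0.5887, 0.1807, 0.1675]
tool_rot: [[0.0, 0.002, -1.0], [0.0, -1.0, -0.002], [-1.0, -0.0, -0.0]]
ft_force: [0.0, 3.1, 5.5]
grip_width: 0.0108
```

```bash
python3 f.py
```

```text
16.75 [0.5887223 0.1807062 0.1675496] F [-0.04  3.42  5.31] M [0.694 0.105 0.102] bardir 0.11
```

Call:
arm_command([
  [[0,0,0,0.1,0,0],[0,0,0,0.2,0,0],[0,0,0,0.2,0,0]],
])

```text
time_s: 17.05
position: [0.5887, 0.1807, 0.1675]
tool_rot: [[0.0, -0.019, -1.0], [0.001, -1.0, 0.019], [-1.0, -0.001, -0.0]]
ft_force: [-0.2, 3.6, 4.8]
grip_width: 0.0111
```

```bash
python3 f.py
```

```text
17.2 [0.58872325 0.18069214 0.16752426] F [0.05 3.67 5.44] M [0.71  0.074 0.107] bardir -1.09
```

Call:
arm_command([
  [[0,0,0,0.1,0,0],[0,0,0,0.1,0,0]],
])

```text
time_s: 17.4
position: [0.5887, 0.1807, 0.1675]
tool_rot: [[0.0, -0.03, -1.0], [0.001, -1.0, 0.03], [-1.0, -0.001, -0.0]]
ft_force: [0.0, 3.7, 4.7]
grip_width: 0.011
```

```bash
python3 f.py
```

```text
17.55 [0.58872557 0.1807147  0.16753252] F [-0.26  3.17  5.37] M [0.682 0.074 0.12 ] bardir -1.69
```

Call:
arm_command([
  [[0,0,0,0.1,0,0],[0,0,0,0.2,0,0],[0,0,0,0.2,0,0]],
])

```text
time_s: 17.85
position: [0.5887, 0.1807, 0.1675]
tool_rot: [[0.0, -0.051, -0.999], [0.001, -0.999, 0.051], [-1.0, -0.001, -0.0]]
ft_force: [-0.3, 4.2, 5.5]
grip_width: 0.0109
```

```bash
sed -i "s/^print(/print(s['joint_efforts'][5].round(3),/" f.py; python3 f.py
```

```text
0.104 18.0 [0.58870544 0.1807211  0.16752013] F [-0.28  3.63  4.89] M [0.703 0.062 0.1  ] bardir -2.89
```

Call:
arm_command([
  [[0,0,0,0.1,0,0],[0,0,0,0.1,0,0]],
])

```text
time_s: 18.2
position: [0.5887, 0.1807, 0.1675]
tool_rot: [[0.0, -0.061, -0.998], [0.001, -0.998, 0.061], [-1.0, -0.001, -0.0]]
ft_force: [-0.0, 3.8, 4.8]
grip_width: 0.0108
```

```bash
python3 f.py
```

```text
0.106 18.35 [0.58872864 0.18068903 0.16752985] F [-0.    2.94  5.12] M [0.71  0.084 0.116] bardir -3.49
```

Call:
arm_command([
  [[0,0,0,0.1,0,0],[0,0,0,0.2,0,0],[0,0,0,0.2,0,0]],
])

```text
time_s: 18.65
position: [0.5887, 0.1807, 0.1675]
tool_rot: [[0.0, -0.082, -0.997], [0.001, -0.997, 0.082], [-1.0, -0.001, -0.0]]
ft_force: [-0.3, 3.7, 5.4]
grip_width: 0.0111
```

```bash
python3 f.py
```

```text
0.104 18.8 [0.58870581 0.18070032 0.16752296] F [-0.07  3.25  5.61] M [0.72  0.075 0.081] bardir -4.69
```

Call:
arm_command([
  [[0,0,0,0.1,0,0],[0,0,0,0.1,0,0]],
])

```text
time_s: 19.0
position: [0.5887, 0.1807, 0.1676]
tool_rot: [[0.0, -0.092, -0.996], [0.001, -0.996, 0.092], [-1.0, -0.001, -0.0]]
ft_force: [-0.1, 4.0, 5.5]
grip_width: 0.011
```

```bash
python3 f.py
```

```text
0.107 19.15 [0.58872368 0.18071888 0.16753269] F [0.25 3.3  5.78] M [0.715 0.069 0.1  ] bardir -5.29
```

Call:
arm_command([
  [[0,0,0,0.08,0,0],[0,0,0,0.15,0,0],[0,0,0,0.15,0,0]],
])

```text
time_s: 19.45
position: [0.5887, 0.1807, 0.1675]
tool_rot: [[0.0, -0.108, -0.994], [0.001, -0.994, 0.108], [-1.0, -0.001, -0.0]]
ft_force: [-0.0, 3.8, 5.0]
grip_width: 0.011
```

```bash
python3 f.py
```

```text
0.111 19.6 [0.588721   0.18072126 0.16754813] F [-0.26  3.04  5.57] M [0.703 0.108 0.132] bardir -6.19
```

Call:
arm_command([
  [[0,0,0,0.08,0,0],[0,0,0,0.15,0,0],[0,0,0,0.15,0,0]],
])

```text
time_s: 19.9
position: [0.5887, 0.1807, 0.1675]
tool_rot: [[0.0, -0.124, -0.992], [0.001, -0.992, 0.124], [-1.0, -0.001, -0.0]]
ft_force: [0.7, 3.0, 4.5]
grip_width: 0.0111
```

```bash
python3 f.py
```

```text
0.168 20.05 [0.58872761 0.18071191 0.16752961] F [-0.03  3.41  5.73] M [0.71  0.086 0.193] bardir -7.09
```

Call:
arm_command([
  [[0,0,0,0.04,0,0],[0,0,0,0.08,0,0],[0,0,0,0.08,0,0]],
])

```text
time_s: 20.35
position: [0.5887, 0.1807, 0.1675]
tool_rot: [[0.0, -0.132, -0.991], [0.001, -0.991, 0.132], [-1.0, -0.001, -0.0]]
ft_force: [-0.1, 3.1, 5.9]
grip_width: 0.0109
```

```bash
python3 f.py
```

```text
0.215 20.5 [0.58873318 0.18070272 0.16755335] F [-0.02  3.33  5.01] M [0.727 0.112 0.224] bardir -7.56
```

The torque rises linearly to 0.215 N m, so this is the stop. I'll unwind slightly, open and retreat.

Call:
arm_command([
  [[0,0,0,-0.1,0,0],[0,0,0,-0.2,0,0],[0,0,0,-0.2,0,0]],
], newtons=20)

```text
time_s: 20.8
position: [0.5886, 0.1808, 0.1675]
tool_rot: [[0.0, -0.111, -0.994], [0.001, -0.994, 0.111], [-1.0, -0.001, -0.0]]
ft_force: [-0.7, 3.8, 6.3]
grip_width: 0.0108
```

Call:
arm_command([
  [[0,0,0,0,0,0],[0,0,0,0,0,0],[0,0,0,0,0,0],[0,0,0,0,0,0],[0,0,0,0,0,0]],
], jaw=0.5)

```text
time_s: 21.3
position: [0.5887, 0.1803, 0.1672]
tool_rot: [[-0.0, -0.113, -0.994], [-0.0, -0.994, 0.113], [-1.0, 0.0, 0.0]]
ft_force: [-0.8, 0.3, 0.0]
grip_width: 0.0426
```

Call:
arm_command([
  [[-0.3,0,0,0,0,0],[-0.9,0,0,0,0,0],[-1.8,0,0,0,0,0],[-3,0,0,0,0,0],[-4.5,0,0,0,0,0],[-5.5,0,0,0,0,0],[-6,0,0,0,0,0],[-6,0,0,0,0,0]],
])

```text
time_s: 22.1
position: [0.589, 0.1805, 0.3199]
tool_rot: [[0.005, -0.113, -0.994], [0.0, -0.994, 0.113], [-1.0, -0.001, -0.004]]
ft_force: [-0.6, 0.2, -0.1]
grip_width: 0.0426
```

```bash
python3 f.py
python3 - <<'E'
from h import *
w=snap('wrist'); b=snap('side'); a=snap('scene')
h=np.zeros((600,800,3),np.uint8); h[:400,:640]=w['img']; h[400:,:400]=cv2.resize(b['img'][120:220,270:470],(400,200)); h[400:,400:]=cv2.resize(a['img'][150:250,190:390],(400,200))
cv2.imwrite('pics/fin.png',h[:,:,::-1])
E
```

```text
-0.0 22.25 [0.58842126 0.18041219 0.31638113] F [-0.12  0.02 -0.22] M [-0.024  0.029 -0.007] bardir -6.48
```

View pics/fin.png

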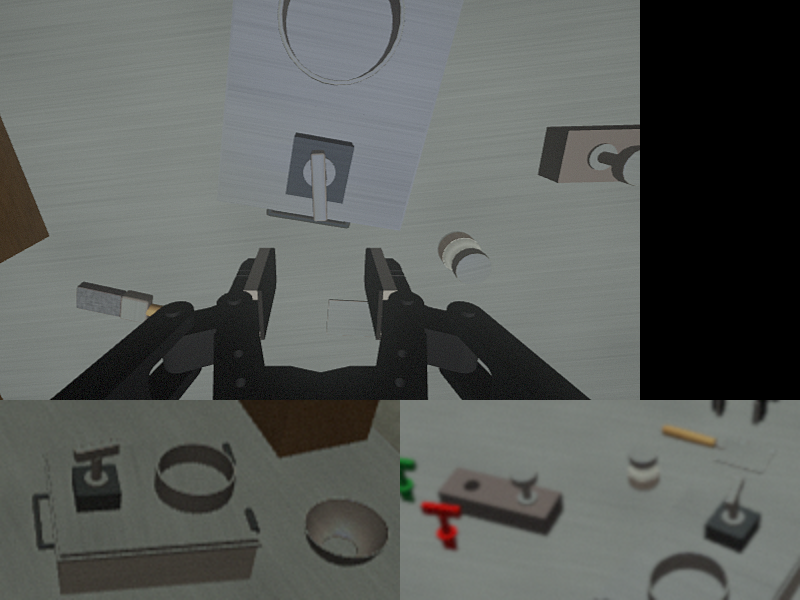

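```bash
python3 -c "
from rig import workorder,sensors
print(sensors.observe()['time_s'],workorder.close_job())"
```

```text
the job is handed in; nothing more can be done
22.4 None
```

The lid should be locked: the T-key is fully home in the keyhole, turned clockwise to its stop and released. I handed the job in at 22.4 s; it reports no verdict.

- **Finding the slot:** I pressed on the rotor with about 3 N and turned the key gently. The push fell away after one clockwise turn of about 4°, so no reverse sweep was needed. The wrist camera also showed the slot's angle, and that is where I started.
- **Pushing home:** the key went down freely until the collar landed on the housing, with a peak push of about 8 N.
- **Turning:** friction torque was about 0.1 N m. At the stop it climbed steadily to about 0.22 N m, under the 0.3 N m limit.
- **Last checks:** after the arm withdrew, the wrist force read about zero. The last picture shows the key upright with its collar on the housing. The round-headed key, sieve, jar and red look-alike look untouched. The green look-alike and the brush were only partly in view.
- **Uncertain:** the key turned about 76° from the slot angle I measured, against 63° of rotor travel plus about 9° of blade play. I put the remaining 3° or so down to measuring error and twist. The rotor's angle can't be read directly, so the torque climb is my evidence that it is locked.

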